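Mix a paint bottle on the press-down mixer

ROBOT

A 6-joint arm with a two-finger parallel gripper is mounted at the origin on the work surface. World frame = base frame: x ahead of the robot, y to its left, z up, the work surface at z = 0. Lengths are in m, angles in rad, forces in N, time in s.
With the tool pointing down it reaches from about 0.35 to 0.775 m from the base axis. Payload 5.5 kg.
Tool frame: the origin (TCP) lies on the centre line of the jaws, within the pads' length; the fingertips stand 11 mm ahead of it and the grasp point (between the pads) lies 8 mm behind it; z points along the fingers, y is the line along which they close (so a half turn about z gives the same grasp; the last joint's range is limited). The gripper opens to 85 mm and grips with 20 to 120 N. Pads are 22 mm wide; open, the fingers measure 114 mm over their backs; the gripper's body (76 mm by 85 mm) begins 54 mm behind the grasp point. The pads swing forward as they close: fully open they stand 13 mm farther back than shut.
Start: joints at [1.008, 0.313, 0.046, 1.304, 0, 1.431], TCP at [0.236, 0.524, 0.242] pointing down, gripper open.
Joint ranges: [-2.76, 2.76], [-0.86, 1.69], [-1.03, 1.26], [-2.2, 2.34], [-1.47, 1.5], [-3.14, 3.14]. Speed limits (rad/s): [2.57, 2.57, 3.14, 3.14, 3.14, 3.14].

INTERFACE

Orientations are given as a unit quaternion [w, x, y, z].
In Python, from workcell import env, viewer, order, models gives the robot as it stands.
- The arm moves only by the tool drive_tool, never from a script. Its argument "series" is a list that holds one entry, the list of rows, each a list of 6 numbers: the shift along the tool's x, y, z each as a share of 120 mm, from -1 to 1, then the turn, a rotation vector about the tool's x, y, z each as a share of 180 degrees, from -1 to 1. A call has 1 to 20 rows; each row shifts and turns the commanded pose from where the row before left it, along the tool's axes as they then stand; what a row does not reach is not made up. A row lasts 1/8 s, in which the tool goes at most 62.5 mm and 10.7 degrees, less where a joint would pass 70% of its speed; a pose out of reach is approached as far as the arm can. A call with a number of a shift or a turn outside -1 to 1 is refused whole. A call with a gripper value outside its range is refused whole. "jaw" is the opening, from -1 (shut) to 1 (fully open), set as the call begins (left out, the last holds). The fingers move at their own pace and stop on an object; "grip_force" is the grip in N (left out, the last holds). Time passes only in rows, so rows that do not move let the fingers close. It gives the time, the measured TCP pose, the force, the opening and the grip force at its end, in the units of the state.
- env.get_state(): the state, without advancing time (a new reading comes with each control period).
- viewer.read_camera(name): name is "side" or "top"; returns the picture (384x512x3 uint8, red, green, blue); there is no depth.
- viewer.camera_info(name): a dict with "intrinsics" (3x3 intrinsics, pixels), "D" ([k1, k2, p1, p2, k3] as OpenCV has them; the pictures are not rectified), "R" (3x3) and "t" (3): a world point X has camera coordinates R X + t. Camera axes: x right, y down, z forward; pixel columns grow to the right and rows downward; lengths in m; the calibration is good to about 2 mm. A picture is of the moment at which its call begins. camera_info takes no time and is no camera call.
- order.hand_in(): hands the job in; it is judged then, once.
Trained networks look in the newest picture that a camera, given by its name, has taken for a name from the list of things; names that differ only in an ending like _2 or _b are one class to them, and where a whole thing is asked for, a point or a joint stands for the part that bears it (a point fixed in the world has none). Each returns a list of dicts, best first, with "score" (0 to 1); they miss things now and then, are a little off and sometimes report something else, mostly with a low value. They report only what shows in the picture. A call takes as long as a camera call. They do not tell look-alikes from the thing itself.
- models.silhouettes(label, camera): "region" (384x512 bool, what is visible of it) and "location" ([column, row] in pixels, amid what is visible of it).
The state is a dict: "clock": time; "joint_pos": joint angles; "qvel": joint speeds; "tau": joint torques, N m; "tcp_pos": TCP position; "orientation": TCP orientation; "wrist_force": force on the tool from outside, world axes, zero at the start; "ft_torque": the same for the moment, N m; "finger_gap": finger opening in m; "grip_force": force on a finger pad.
Only numpy, scipy, OpenCV 4.12 (cv2) and the standard library are available. Lean on these libraries where they do the work, as an engineer would, in place of code of your own. Each camera call takes 0.05 s, during which the arm holds its last target. There are 200 camera calls.

TASK

Slide the mixer's speed grip along its track until it is level with the red pointer. Then press the orange paint bottle, held upright, down on the middle of the mixer's sprung pad until the pad is fully depressed and keep it down for at least one second, and finally stand the bottle gently, upright and wholly on the round cork coaster. Leave the speed where you set it, and do not disturb the other bottles, the brush cup or the white figurine.

Things in the scene. Friction and masses are not known exactly. Their poses are not given: they have to be found in the camera images.
- orange_paint: The orange one (orange body and cap) of three alike bottles standing in a row in the caddy, in any of its three places: craft-paint squeeze bottle, closed: round body 38 mm diameter and straight to 84 mm, shoulder to 94 mm, round cap of 26 mm diameter on top, 112 mm tall in all, about 85 g, white paper label band. Origin: centre of its underside, z up along the bottle
- green_paint: The green bottle, leave alone. Same shape and size as the orange one; origin at the centre of its underside
- blue_paint: The blue bottle, leave alone. Same shape and size as the orange one; origin at the centre of its underside
- caddy: Fixed low wooden tray 60 mm (x) by 215 mm (y), floor 4 mm thick, 4 mm rim 12 mm high. The bottles stand in it in a row along its y axis, at about y = -66, 0 and +66 mm, with only about 27 mm between neighbours; its x sides are open. Origin: centre of its underside; turned about z. Mixer, caddy and coaster can be in any of three areas: left, middle, right
- mixer: Fixed bottle mixer, 140 mm wide (y). White rear housing x = -20 to +85 mm, 62 mm high, carries the sprung pad; grey front deck x = -85 to -20 mm, 30 mm high, carries the speed slider. Origin: on the table under it, turned about z; its -x side (deck) is towards the robot
- pad_top (a point): Centre of the top face of the mixer's sprung pad, a flat black rubber disc of 56 mm diameter with a yellow band in a grey collar; at mixer x = 35, y = 0 mm, 88 mm above the table at rest. It moves with the pad
- pad (a joint): Travel of the sprung pad: 0 at rest, 0.010 m fully depressed (straight down, hard stop). Takes about 4 N to start and 12 N to hold fully down; springs back when released
- speed (a joint): Position of the speed grip along its track: 0 to 0.080 m, growing towards the mixer's +y; about 1.5 N of friction, stays where left
- speed_top (a point): Centre of the top of the black speed grip, a block 28 mm (mixer x) by 20 mm (mixer y, along the track) by 40 mm tall, its top 84.5 mm above the table. It runs at mixer x = -52 mm along mixer y from y = -40 mm (joint 0) to +40 mm, on a grey track 40 mm wide and 130 mm long whose top is 44 mm above the table
- pointer: Fixed red block 10 by 8 (along the track) by 14 mm on the deck's front edge, beside the track, marking the wanted speed. Origin: underside, middle of the edge nearest the track, 30 mm above the table, at mixer x = -74 mm; axes parallel to the mixer's. The grip is set when the middle of it has the same y as this origin (in the mixer's axes)
- coaster: Fixed round cork coaster, 84 mm diameter, 5 mm thick. Origin: centre of its underside
- brush_cup: Grey round cup, 95 mm tall, 72 mm diameter at the rim, with paint brushes standing up in it to 182 mm above the table (within about 30 mm of its axis); loose, leave alone. Stands about 100 mm from the middle of the coaster. Origin: centre of its underside
- figurine: White unpainted ceramic bear, 60 mm diameter, 85 mm tall, loose, leave alone; stands beyond the caddy, 100 to 115 mm from the row of bottles (on the caddy's +x side). Origin: centre of its underside
Mind the look-alikes: they are no part of the job. Several things have the shape of the orange_paint; the one meant has the colours described above. Several things look just like the coaster: the one meant starts nearest to the robot's base.

How it is judged:
By the outcome, as a careful person would: the job done as asked, in the order asked, and still so for the second after the job is handed in, with the robot touching nothing.
It also fails if it takes over 67 s, if anything falls off the work surface, if the arm or the gripper's body presses on something with over 40 N, if the wrist force passes 120 N, or if a joint passes its speed limit or range.

## Working session

There is one attempt and no reset: what is moved stays moved. The work goes in short steps, Python scripts to look and compute and a tool call to move; the robot and the scene stay as the last step left them, time stands still between calls to the robot, and variables do not carry over. Pictures are saved under pics/ and viewed, at most 10 in all, crops included, and the job is handed in when it is done.

Besides the shell and the picture viewer there is one more tool, called as name(argument=value, ...) on one line, values as JSON. drive_tool: Moves the arm, as the interface text tells. Its arguments: {"type":"object","properties":{"series":{"type":"array"},"jaw":{"type":"number"},"grip_force":{"type":"number"}},"required":["series"]}

```bash
mkdir -p pics
cat > h.py <<'E'
import numpy as np, cv2
from workcell import env, viewer, order, models
def ray(cam,px):
    c=viewer.camera_info(cam);K=np.array(c["intrinsics"]);D=np.array(c["D"],float);R=np.array(c["R"]);t=np.array(c["t"])
    u=cv2.undistortPoints(np.array(px,float).reshape(-1,1,2),K,D).reshape(-1,2)
    d=np.c_[u,np.ones(len(u))]@R
    return -R.T@t,d
def atz(cam,px,z):
    o,d=ray(cam,px); return o+d*((z-o[2])/d[:,2:3])
def proj(cam,X):
    c=viewer.camera_info(cam);R=np.array(c["R"])
    return cv2.projectPoints(np.array(X,float).reshape(-1,1,3),cv2.Rodrigues(R)[0],np.array(c["t"],float),np.array(c["intrinsics"]),np.array(c["D"],float))[0].reshape(-1,2)
E
python3 - <<'E'
from h import *
for c in("top","side"):
    im=viewer.read_camera(c);cv2.imwrite(f"pics/{c}0.png",cv2.resize(im[...,::-1],None,fx=1.5,fy=1.5))
    print(c,ray(c,[[256,192]]))
    for n in["orange_paint","green_paint","blue_paint","caddy","mixer","pad_top","speed_top","pointer","coaster","brush_cup","figurine"]:
        for r in models.silhouettes(n,c):
            if r["score"]>.3:
                ys,xs=np.where(r["region"]);print(n,round(r["score"],2),np.round(r["location"]),len(xs),xs.min(),xs.max(),ys.min(),ys.max(),im[ys,xs].mean(0).round(),atz(c,[r["location"]],0)[0].round(3)[:2])
print(env.get_state())
E
```

```text
top (array([0.2824483 , 0.03288948, 1.65986839]), array([[ 0.1200341 ,  0.01967081, -0.99307693]]))
orange_paint 0.43 [272. 179.] 49 268 274 177 185 [34. 32. 30.] [0.527 0.009]
blue_paint 0.5 [385. 197.] 177 378 394 188 201 [37. 51. 74.] [ 0.454 -0.394]
blue_paint 0.31 [174. 174.] 427 159 184 161 183 [85. 81. 70.] [0.555 0.36 ]
caddy 0.91 [357. 201.] 554 334 396 186 213 [107.  69.  35.] [ 0.441 -0.292]
caddy 0.47 [175. 173.] 428 158 184 160 183 [85. 80. 69.] [0.561 0.356]
mixer 0.97 [270. 167.] 2009 243 293 138 195 [100.  99.  95.] [0.573 0.015]
pad_top 0.61 [271. 154.] 218 264 279 146 162 [35. 34. 29.] [0.621 0.009]
speed_top 0.61 [270. 180.] 29 269 273 178 184 [36. 33. 31.] [0.525 0.017]
coaster 0.92 [184. 203.] 440 173 196 192 215 [130.  92.  52.] [0.451 0.323]
coaster 0.62 [140. 212.] 404 128 150 201 223 [130.  90.  49.] [0.421 0.479]
brush_cup 0.73 [369. 198.] 156 359 374 192 204 [38. 76. 36.] [ 0.45  -0.334]
brush_cup 0.67 [176. 172.] 424 158 184 160 183 [85. 80. 69.] [0.565 0.353]
brush_cup 0.53 [386. 194.] 172 378 394 188 201 [38. 52. 75.] [ 0.464 -0.397]
brush_cup 0.41 [271.
[... 1092 characters left out ...]
2, 'joint_pos': array([1.00843806e+00, 3.13229994e-01, 4.61103279e-02, 1.30363581e+00,
       3.90082260e-06, 1.43118071e+00]), 'qvel': array([ 3.42863911e-04, -5.00930630e-04, -3.38318824e-04, -1.45395025e-03,
        1.65088955e-05,  1.20087615e-03]), 'tau': array([ 1.56823348e-04, -4.80475366e+01,  2.98816019e+01,  3.93146456e-04,
       -2.17936467e-04, -9.02626198e-06]), 'tcp_pos': array([0.23593334, 0.52439945, 0.24231033]), 'orientation': array([5.19147446e-06, 2.09800899e-01, 9.77744129e-01, 1.98513388e-05]), 'wrist_force': array([ 0.2508186 , -0.86620934, -0.04011342]), 'ft_torque': array([ 0.00099702, -0.02672937, -0.01635341]), 'grip_force': 0.0, 'finger_gap': 0.08538463244260333}
```

View pics/top0.png

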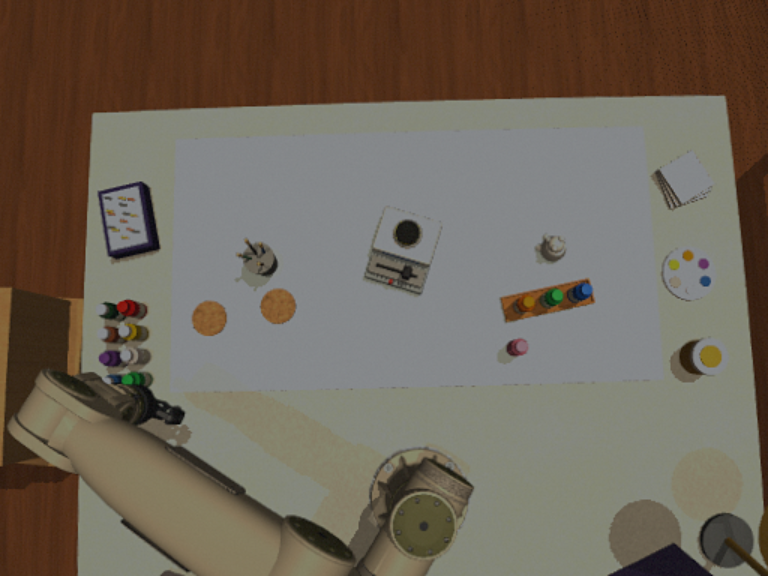

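View pics/side0.png

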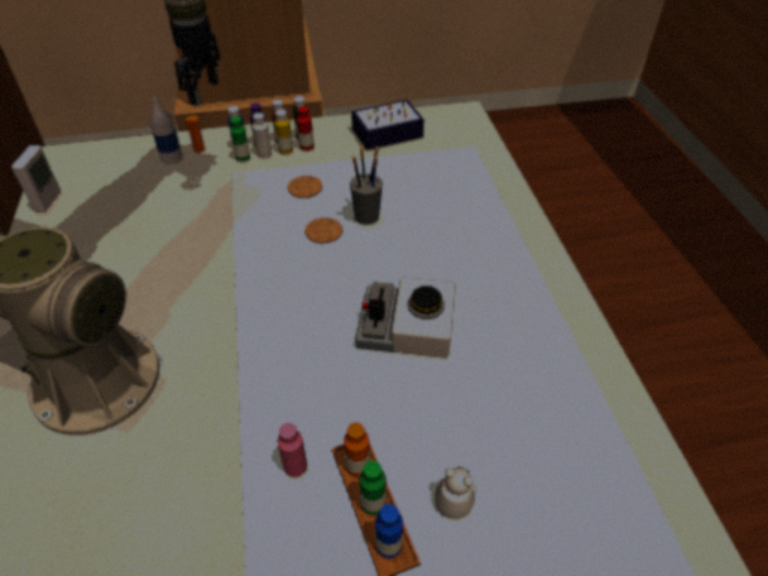

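Coasters: (184,203) top and (140,212) top. The first is nearest the base (0.555 m against 0.64 m), so it is the one meant. Bottles in the side view: orange (235,298) in the caddy at its +y end. The pink one at (198,299) is loose and is a look-alike. I'll confirm in a crop and fit the poses.

```bash
cat >> h.py <<'E'
from scipy.optimize import minimize
S=4
def hullmask(cam,parts):
    m=np.zeros((384*S,512*S),np.uint8)
    for P in parts:
        h=cv2.convexHull(np.float32(proj(cam,P)*S+S/2)).round().astype(int); cv2.fillConvexPoly(m,h,1)
    return m>0
def fit(obs,model,x0,step):
    big={c:cv2.resize(m.astype(np.float32),None,fx=S,fy=S)>.5 for c,m in obs.items()}
    def cost(x):
        t=0
        for c,b in big.items():
            m=hullmask(c,model(x)); t+=1-(m&b).sum()/(m|b).sum()
        return t
    sx=np.vstack([x0]+[np.array(x0)+np.eye(len(x0))[i]*step[i] for i in range(len(x0))])
    r=minimize(cost,x0,method="Nelder-Mead",options=dict(initial_simplex=sx,xatol=2e-4,fatol=1e-4,maxiter=150))
    return r.x,r.fun
def box(x0,x1,y0,y1,z0,z1): return np.array([[x,y,z] for x in(x0,x1) for y in(y0,y1) for z in(z0,z1)])
def place(P,x,y,a):
    c,s=np.cos(a),np.sin(a); return P@np.array([[c,s,0],[-s,c,0],[0,0,1]])+[x,y,0]
def disc(r,z): 
    a=np.linspace(0,6.283,32); return np.c_[r*np.cos(a),r*np.sin(a),0*a+z]
BOT=[np.r_[disc(.019,0),disc(.019,.084)],np.r_[disc(.019,.084),disc(.013,.094)],np.r_[disc(.013,.094),disc(.013,.112)]]
def mask(n,c,near,cam_done=True):
    return min(models.silhouettes(n,c),key=lambda r:np.hypot(*(np.array(r["location"])-near)))["region"]
E
python3 - <<'E'
from h import *
im={c:viewer.read_camera(c) for c in("top","side")}
mix=[box(-.02,.085,-.07,.07,0,.062),box(-.085,-.02,-.07,.07,0,.03)]
extra=[box(-.072,-.032,-.065,.065,.03,.044),np.r_[disc(.028,.062),disc(.028,.088)]+[.035,0,0]]
o={"top":mask("mixer","top",(270,167)),"side":mask("mixer","side",(275,214))}
print("mixer",*fit(o,lambda x:[place(P,*x) for P in mix+extra],[.575,.012,-.25],[.01,.01,.1]))
for n,p in(("orange_paint",(235,298)),("green_paint",(248,326)),("blue_paint",(258,355)),("orange_paint",(198,299))):
    x0=atz("side",[p],.05)[0][:2]
    print(n,*fit({"side":mask(n,"side",p)},lambda x:[P+[x[0],x[1],.004 if p[0]!=198 else 0] for P in BOT],x0,[.01,.01]))
print("coaster",*fit({"top":mask("coaster","top",(184,203)),"side":mask("coaster","side",(213,151))},lambda x:[np.r_[disc(.042,0),disc(.042,.005)]+[x[0],x[1],0]],[.45,.32],[.01,.01]))
print("cup",*fit({"top":mask("brush_cup","top",(176,172))},lambda x:[np.r_[disc(.03,0),disc(.036,.095)]+[x[0],x[1],0]],[.54,.35],[.01,.01]))
for n,p in(("blue_paint",(385,197)),):
    print("top blue",atz("top",[p],.1))
for c,(x,y,X,Y) in(("top",(235,130,300,200)),("side",(230,180,310,245))):
    sub=im[c][y:Y,x:X].astype(int); r=(sub[...,0]>60)&(sub[...,0]>1.9*sub[...,1])
    ys,xs=np.where(r); print(c,"red",list(zip(xs+x,ys+y,[tuple(v) for v in sub[ys,xs].tolist()])))
A=cv2.resize(im["top"][130:205,235:305],(373,400),interpolation=cv2.INTER_CUBIC);B=cv2.resize(im["side"][180:245,232:312],(427,347),interpolation=cv2.INTER_CUBIC)
C=np.zeros((600,800,3),np.uint8);C[:400,:373]=A;C[:347,373:]=B
T=cv2.resize(im["side"][270:340,170:330],(457,200));C[400:,:457]=T
T=cv2.resize(im["top"][185:235,120:205],(340,200));C[400:,460:]=T
cv2.imwrite("pics/crop1.png",np.clip(C[...,::-1]*1.8,0,255).astype(np.uint8))
E
```

```text
mixer [ 0.56576744  0.02067431 -0.33147265] 0.12745617669830167
orange_paint [ 0.42964718 -0.24957922] 0.1325260679448369
green_paint [ 0.44304975 -0.31376051] 0.08808570501028024
blue_paint [ 0.45429708 -0.37945607] 0.07567732735791399
orange_paint [ 0.33171257 -0.23044204] 0.046639533604663996
coaster [0.44748678 0.31978788] 0.164410995605061
cup [0.5545604  0.34875272] 0.06608496638535255
top blue [[ 0.44223157 -0.36674185  0.1       ]]
top red [(np.int64(260), np.int64(186), (123, 28, 19)), (np.int64(261), np.int64(186), (113, 48, 40)), (np.int64(259), np.int64(187), (127, 52, 44)), (np.int64(260), np.int64(187), (142, 41, 31)), (np.int64(261), np.int64(187), (124, 57, 49)), (np.int64(259), np.int64(188), (94, 30, 26)), (np.int64(260), np.int64(188), (121, 24, 15)), (np.int64(260), np.int64(189), (65, 31, 29))]
side red [(np.int64(243), np.int64(201), (108, 44, 41)), (np.int64(244), np.int64(201), (100, 51, 46)), (np.int64(242), np.int64(202), (114, 30, 30)), (np.int64(243), np.int64(202), (121, 27, 22)), (np.int64(244), np.int64(202), (108, 28, 27)), (np.int64(242), np.int64(203), (88, 17, 13)), (np.int64(243), np.int64(203), (90, 3, 0)), (np.int64(244), np.int64(203), (76, 2, 0)), (np.int64(242), np.int64(204), (67, 17, 17)), (np.int64(243), np.int64(204), (68, 5, 7))]
```

View pics/crop1.png

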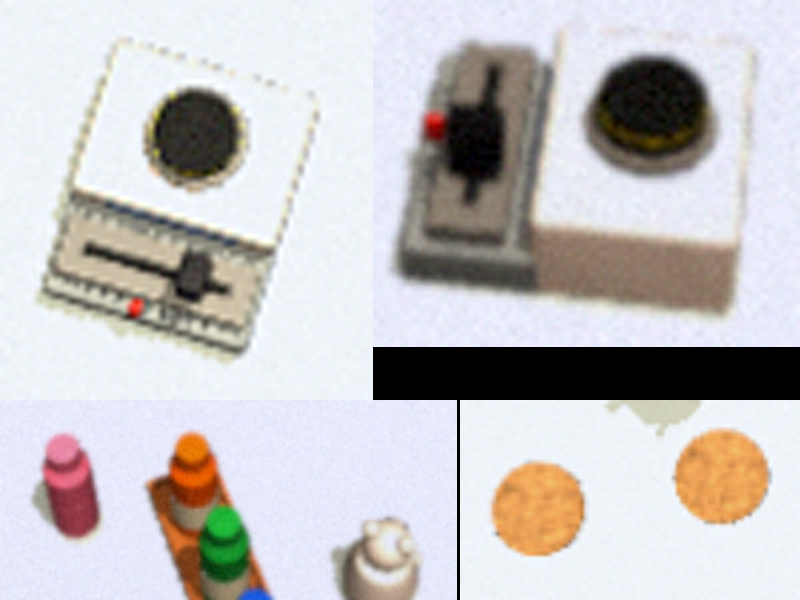

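The top crop shows the mixer with the red pointer at about (260,187) and the black grip to its right at about (272,181). In the side crop the orange bottle is at the caddy's near end and the pink look-alike stands outside it. The right-hand coaster is the one nearer the base. Next I'll fit the mixer from its corners and measure the grip and pointer.

```bash
cat >> h.py <<'E'
from scipy.spatial.transform import Rotation as Ro
def move(x,y,z,ang):
    "share totals in tool axes to reach TCP xyz (tool down) with tool y at world angle ang (deg)"
    s=env.get_state();q=s["orientation"];R=Ro.from_quat([q[1],q[2],q[3],q[0]])
    a=np.radians(ang);T=np.array([[np.sin(a),np.cos(a),0],[-np.cos(a),np.sin(a),0],[0,0,-1]]).T
    T=np.column_stack([[np.sin(a),-np.cos(a),0],[np.cos(a),np.sin(a),0],[0,0,-1]])
    rv=(R.inv()*Ro.from_matrix(T)).as_rotvec()/np.pi
    d=R.inv().apply(np.array([x,y,z])-s["tcp_pos"])/.12
    print("shift",d.round(3),"turn",rv.round(4),"| rows if turned first: shift",(T.T@(np.array([x,y,z])-s["tcp_pos"])/.12).round(3))
E
cat > m.py <<'E'
from h import *
from scipy.optimize import least_squares
P=np.array([[.085,.07,.062],[.085,-.07,.062],[-.02,.07,.062],[-.02,-.07,.062],[.035,0,.088]])
ob={"top":np.array([[257.1,137.1],[294.7,148.8],[248.5,166.6],[286.6,176.5],[271.6,155.7]])-.4,
"side":np.array([[303.9,188.4],[300.7,225.5],[267,185.6],[262.7,222.7],[283.9,197.2]])-.4}
mf={}
def res(x,cs=("top","side")): return np.concatenate([(proj(c,place(P,*x))-ob[c]).ravel() for c in cs])
r=least_squares(res,[.57,.015,-.3]);print(r.x,r.fun.round(1))
for c in ob: q=least_squares(res,r.x,kwargs=dict(cs=(c,)));mf[c]=q.x;print(c,q.x,q.fun.round(1))
M=r.x
def tomix(p,M=M): return place(np.array(p)[None]-[M[0],M[1],0],0,0,-M[2])[0]
# pointer centre z .037, per camera in that camera's own mixer fit
print("pointer",{c:tomix(atz(c,[p],.037)[0],mf[c]).round(4) for c,p in(("top",(260.1,187.0)),("side",(243.1,202.4)))})
for c in("top","side"):
    im=viewer.read_camera(c).astype(np.float32)
    g=cv2.resize(im.max(2),None,fx=S,fy=S,interpolation=cv2.INTER_CUBIC)
    w=hullmask(c,[place(box(-.08,-.028,-.06,.06,.044,.085),*mf[c])])
    m=((g<62)&w).astype(np.uint8);m=cv2.morphologyEx(m,cv2.MORPH_OPEN,np.ones((13,13),np.uint8))
    n,l,st,ce=cv2.connectedComponentsWithStats(m);i=1+np.argmax(st[1:,4]);print(c,"grip px",(ce[i]/S).round(1),st[i]/S)
    o=(l==i)
    best=[(lambda h:((h&o).sum()/(h|o).sum(),y))(hullmask(c,[place(box(-.066,-.038,y-.01,y+.01,.0445,.0845),*mf[c])])) for y in np.arange(-.04,.041,.001)]
    print("grip y",sorted(best)[-3:])
print("pad",place(np.array([[.035,0,.088]]),*M),"coaster red")
E
python3 m.py
```

```text
[ 0.56548724  0.01861128 -0.3055014 ] [-0.7  0.5  0.5 -0.4 -0.5 -0.4  0.5  0.7  0.3 -0.6 -0.3 -0.6  0.8  0.7
 -0.3 -1.  -1.3 -0.3  0.8  0.8]
top [ 0.56539444  0.01884894 -0.3098071 ] [-0.6  0.5  0.5 -0.3 -0.6 -0.5  0.4  0.8  0.3 -0.6]
side [ 0.56551937  0.01842657 -0.3024405 ] [-0.3 -0.6  0.9  0.7 -0.3 -0.9 -1.2 -0.2  0.9  0.9]
pointer {'top': array([-0.0759,  0.0088,  0.037 ]), 'side': array([-0.0798,  0.0155,  0.037 ])}
top grip px [270.9 181.9] [267.  177.5   7.5   9.  226.5]
grip y [(np.float64(0.753199268738574), np.float64(-0.019999999999999983)), (np.float64(0.7707762557077625), np.float64(-0.021999999999999985)), (np.float64(0.772685609532539), np.float64(-0.020999999999999984))]
side grip px [250.9 206. ] [242.75 191.75  14.5   26.5  941.75]
grip y [(np.float64(0.6647973489676268), np.float64(-0.021999999999999985)), (np.float64(0.6695541401273886), np.float64(-0.019999999999999983)), (np.float64(0.6716150499104172), np.float64(-0.020999999999999984))]
pad [[0.59886661 0.00808428 0.088     ]] coaster red
```

```bash
python3 -c "
from h import *
move(.510,.014,.20,72.5)"
```

```text
Traceback (most recent call last):
  File "h.py", line 44, in move
    rv=(R.inv()*Ro.from_matrix(T)).as_rotvec()/np.pi
                ~~~~~~~~~~~~~~^^^
  File "scipy/spatial/transform/_rotation.pyx", line 1143, in scipy.spatial.transform._rotation.Rotation.from_matrix
ValueError: Non-positive determinant (left-handed or null coordinate frame) in rotation matrix 0: [[ 0.95371695  0.3007058   0.        ]
 [-0.3007058   0.95371695  0.        ]
 [ 0.          0.         -1.        ]].
```

```bash
sed -i 's/\[\[np.sin(a),-np.cos(a),0\],/[[-np.sin(a),np.cos(a),0],/' h.py; sed -i 's/a=np.radians(ang);T=.*/a=np.radians(ang)/' h.py; python3 -c "
from h import *
move(.510,.014,.20,72.5)"
```

```text
shift [-3.828 -2.942  0.353] turn [ 0.      0.     -0.0373] | rows if turned first: shift [-3.457 -3.37   0.353]
```

drive_tool(series=[[[0, 0, 0, 0, 0, -0.0373], [-0.12, -0.12, 0, 0, 0, 0], [-0.247, -0.241, 0.025, 0, 0, 0], [-0.247, -0.241, 0.025, 0, 0, 0], [-0.247, -0.241, 0.025, 0, 0, 0], [-0.247, -0.241, 0.025, 0, 0, 0], [-0.247, -0.241, 0.025, 0, 0, 0], [-0.247, -0.241, 0.025, 0, 0, 0], [-0.247, -0.241, 0.025, 0, 0, 0], [-0.247, -0.241, 0.025, 0, 0, 0], [-0.247, -0.241, 0.025, 0, 0, 0], [-0.247, -0.241, 0.025, 0, 0, 0], [-0.247, -0.241, 0.025, 0, 0, 0], [-0.247, -0.241, 0.025, 0, 0, 0], [-0.247, -0.241, 0.025, 0, 0, 0], [-0.127, -0.118, 0.025, 0, 0, 0], [0, 0, 0, 0, 0, 0]]], jaw=0.2, grip_force=20)

```text
clock: 3.98
tcp_pos: [0.5098, 0.0125, 0.1999]
orientation: [-0.0, 0.154, 0.988, 0.0]
wrist_force: [-1.0, 0.1, -0.2]
finger_gap: 0.0513
grip_force: 0.0
```

```bash
python3 -c "
from h import *
print(env.get_state()['finger_gap']);move(.510,.014,.064,72.5)"
```

```text
0.05132038626665485
shift [0.002 0.012 1.132] turn [ 0.     -0.0003 -0.0011] | rows if turned first: shift [0.002 0.012 1.132]
```

drive_tool(series=[[[0, 0.012, 0.2, 0, 0, -0.001], [0, 0, 0.25, 0, 0, 0], [0, 0, 0.25, 0, 0, 0], [0, 0, 0.2, 0, 0, 0], [0, 0, 0.13, 0, 0, 0], [0, 0, 0.1, 0, 0, 0], [0, 0, 0, 0, 0, 0]]])

```text
clock: 4.85
tcp_pos: [0.5099, 0.0155, 0.0643]
orientation: [-0.001, 0.151, 0.989, 0.0]
wrist_force: [-0.4, 0.0, -0.6]
finger_gap: 0.0513
grip_force: 0.0
```

drive_tool(series=[[[0, 0, 0, 0, 0, 0], [0, 0, 0, 0, 0, 0], [0, 0, 0, 0, 0, 0], [0, 0, 0, 0, 0, 0], [0, 0, 0, 0, 0, 0]]], jaw=-0.8, grip_force=25)

```text
clock: 5.48
tcp_pos: [0.5112, 0.0151, 0.0656]
orientation: [0.001, 0.151, 0.989, 0.0]
wrist_force: [0.4, 1.5, 6.1]
finger_gap: 0.0198
grip_force: 27.9
```

drive_tool(series=[[[0, 0.06, 0, 0, 0, 0], [0, 0.07, 0, 0, 0, 0], [0, 0.07, 0, 0, 0, 0], [0, 0.05, 0, 0, 0, 0], [0, 0, 0, 0, 0, 0], [0, 0, 0, 0, 0, 0], [0, 0, 0, 0, 0, 0]]])

```text
clock: 6.35
tcp_pos: [0.5209, 0.044, 0.0656]
orientation: [0.002, 0.151, 0.989, 0.001]
wrist_force: [1.8, 1.4, 4.1]
finger_gap: 0.0195
grip_force: 28.0
```

drive_tool(series=[[[0, 0, 0, 0, 0, 0], [0, 0, 0, 0, 0, 0], [0, 0, 0, 0, 0, 0], [0, 0, -0.2, 0, 0, 0], [0, 0, -0.3, 0, 0, 0], [0, 0, -0.4, 0, 0, 0], [-0.1, -0.45, -0.2, 0, 0, 0], [-0.1, -0.45, 0, 0, 0, 0], [-0.1, -0.45, 0, 0, 0, 0], [0, -0.45, 0, 0, 0, 0], [0, -0.45, 0, 0, 0, 0], [0, -0.2, 0, 0, 0, 0], [0, 0, 0, 0, 0, 0]]], jaw=0.2)

```text
clock: 7.98
tcp_pos: [0.4654, -0.2491, 0.1963]
orientation: [-0.0, 0.152, 0.988, 0.0]
wrist_force: [0.0, 0.2, -0.0]
finger_gap: 0.0513
grip_force: 0.0
```

```bash
cat > v.py <<'E'
import sys
from h import *
im={c:viewer.read_camera(c) for c in("top","side")}
A=cv2.resize(im["top"][160:205,235:300],(800,554)[:2],interpolation=cv2.INTER_CUBIC) if 0 else cv2.resize(im["top"][168:200,238:290],(416,256),interpolation=cv2.INTER_CUBIC)
B=cv2.resize(im["side"][180:232,232:280],(384,416),interpolation=cv2.INTER_CUBIC)
C=np.zeros((420,800,3),np.uint8);C[:256,:416]=A;C[:416,416:]=B
cv2.imwrite(f"pics/{sys.argv[1]}.png",np.clip(C[...,::-1]*1.8,0,255).astype(np.uint8))
E
python3 v.py crop2; python3 m.py|grep -A5 pointer
```

```text
pointer {'top': array([-0.0759,  0.0088,  0.037 ]), 'side': array([-0.0798,  0.0155,  0.037 ])}
top grip px [262.5 179.3] [258.5  174.75   7.75   9.   226.5 ]
grip y [(np.float64(0.7349290780141844), np.float64(0.010000000000000044)), (np.float64(0.7484220018034266), np.float64(0.009000000000000043)), (np.float64(0.7486437613019892), np.float64(0.008000000000000042))]
side grip px [254.1 195.3] [ 241.5   180.75   22.5    24.75 1386.25]
grip y [(np.float64(0.4090207511576059), np.float64(0.012000000000000045)), (np.float64(0.4113620807665982), np.float64(0.011000000000000044)), (np.float64(0.4117445642869372), np.float64(0.013000000000000046))]
pad [[0.59886661 0.00808428 0.088     ]] coaster red
```

View pics/crop2.png

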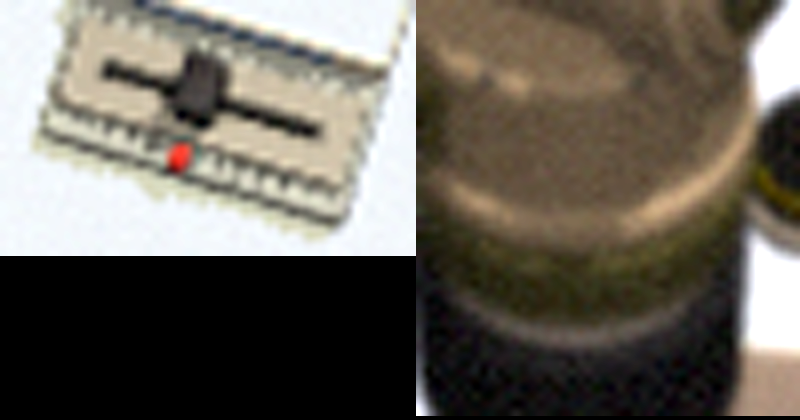

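In the top view the grip looks level with the pointer, but the arm hides the side view. I'll move aside and check from the side.

drive_tool(series=[[[0.1, 0.2, 0, 0, 0, 0], [0.18, 0.34, 0, 0, 0, 0], [0.18, 0.34, 0, 0, 0, 0], [0.18, 0.34, 0, 0, 0, 0], [0.18, 0.34, 0, 0, 0, 0], [0.18, 0.34, 0, 0, 0, 0], [0.18, 0.34, 0, 0, 0, 0], [0.18, 0.34, 0, 0, 0, 0], [0.18, 0.34, 0, 0, 0, 0], [0.18, 0.34, 0, 0, 0, 0], [0.18, 0.34, 0, 0, 0, 0], [0.18, 0.34, 0, 0, 0, 0], [0.18, 0.34, 0, 0, 0, 0], [0.16, 0.2, 0, 0, 0, 0], [0, 0, 0, 0, 0, 0]]])

```text
clock: 10.05
tcp_pos: [0.3472, 0.3544, 0.1966]
orientation: [-0.0, 0.148, 0.989, 0.0]
wrist_force: [-0.9, 0.2, -0.4]
finger_gap: 0.0512
grip_force: 0.0
```

```bash
python3 v.py crop3; python3 m.py|grep -A5 pointer
python3 - <<'E'
from h import *
# subpixel red centroid + predicted red projection for pointer y hypotheses
M={"top":(.56539,.01885,-.3098),"side":(.56552,.01843,-.3024)}
for c,(x,y,X,Y) in(("top",(252,180,268,194)),("side",(234,194,252,210))):
    I=np.mean([viewer.read_camera(c).astype(float) for _ in range(4)],0)[y:Y,x:X]
    w=np.clip(I[...,0]-1.5*I[...,1:].max(2)-8,0,None);yy,xx=np.mgrid[y:Y,x:X]
    ce=np.array([(w*xx).sum(),(w*yy).sum()])/w.sum();print(c,"red centroid",ce.round(2),(w>0).sum())
    for py in(.005,.01,.015):
        m=hullmask(c,[place(box(-.084,-.074,py-.004,py+.004,.03,.044),*M[c])]);ys,xs=np.where(m);print(py,((xs.mean()-1.5)/S).round(2),((ys.mean()-1.5)/S).round(2))
E
```

```text
pointer {'top': array([-0.0759,  0.0088,  0.037 ]), 'side': array([-0.0798,  0.0155,  0.037 ])}
top grip px [262.6 179.3] [258.75 174.75   7.5    9.   224.  ]
grip y [(np.float64(0.7352941176470589), np.float64(0.010000000000000044)), (np.float64(0.7584320875113947), np.float64(0.009000000000000043)), (np.float64(0.763519706691109), np.float64(0.008000000000000042))]
side grip px [252.  201.4] [245.5  191.    13.    27.   890.75]
grip y [(np.float64(0.6871961102106969), np.float64(0.008000000000000042)), (np.float64(0.6879547291835085), np.float64(0.00600000000000004)), (np.float64(0.6903924221921516), np.float64(0.009000000000000043))]
pad [[0.59886661 0.00808428 0.088     ]] coaster red
top red centroid [259.95 187.12] 10
0.005 261.02 188.22
0.01 259.62 187.88
0.015 258.25 187.48
side red centroid [243.02 202.89] 17
0.005 243.01 205.25
0.01 243.18 203.97
0.015 243.45 202.66
```

View pics/crop3.png

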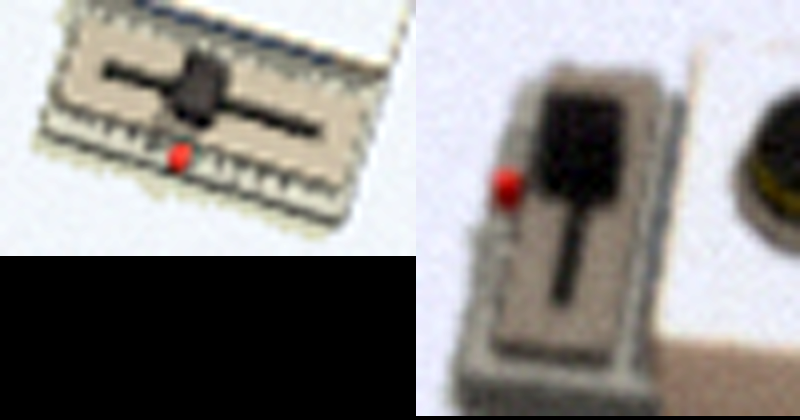

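Run:
```python
from h import *
M={"top":(.56539,.01885,-.3098),"side":(.56552,.01843,-.3024)}
for c,(x,y,X,Y) in(("top",(252,170,272,188)),("side",(240,184,264,212))):
    I=np.mean([viewer.read_camera(c).astype(float).max(2) for _ in range(4)],0)
    yy,xx=np.mgrid[y:Y,x:X]
    # row/col profile edges (half-level) 
    if c=="side": p=I[186:214,250:254].mean(1);print("side rows cols250-253",p.round())
    else:
        for r in(176,178,180,182): print("top row",r,I[r,252:274].round())
    for gy in(.006,.0108,.014):
        P=proj(c,place(np.r_[box(-.066,-.038,gy-.01,gy+.01,.0445,.0845)],*M[c]))
        print(gy,(P).round(1).tolist())
```

```text
top row 176 [ 35.  55.  66.  79. 106. 117. 118. 114.  89.  22.  33.  33.  39.  39.
  71. 116. 118. 112.  96.  99.  85.  78.]
top row 178 [100.  78.  63.  29.  16.  19.  27.  26.  25.  35.  38.  42.  41.  26.
  62. 114. 115. 114. 114. 114. 114. 111.]
top row 180 [114. 114. 115. 116. 115. 106.  62.  36.  36.  40.  42.  42.  37.  18.
  46.  70.  78.  95. 106. 118. 118. 116.]
top row 182 [ 83. 108. 119. 116. 112.  85.  75.  62.  10.  12.  17.  18.  36.  73.
  78.  64.  30.  20.  22.  29.  40.  60.]
0.006 [[264.4, 185.0], [264.3, 183.4], [258.9, 183.4], [258.7, 181.8], [266.7, 177.3], [266.7, 175.6], [261.1, 175.7], [261.0, 173.9]]
0.0108 [[263.1, 184.6], [263.0, 183.0], [257.5, 183.0], [257.3, 181.4], [265.3, 177.0], [265.3, 175.2], [259.8, 175.4], [259.6, 173.5]]
0.014 [[262.2, 184.4], [262.1, 182.8], [256.7, 182.8], [256.4, 181.1], [264.4, 176.7], [264.4, 174.9], [258.9, 175.1], [258.7, 173.3]]
side rows cols250-253 [139. 125.  98.  84.  73.  50.  23.  12.  12.  11.  10.   6.   3.   6.
   6.   4.   4.   4.   9.  21.  31.  36.  37.  36.  38.  39.  40.  44.]
0.006 [[247.0, 206.2], [246.8, 196.4], [248.0, 200.9], [247.8, 191.1], [257.1, 207.1], [257.1, 197.3], [257.9, 201.8], [258.0, 192.0]]
0.0108 [[247.3, 204.9], [247.1, 195.1], [248.2, 199.7], [248.0, 189.8], [257.3, 205.8], [257.3, 196.0], [258.1, 200.5], [258.2, 190.7]]
0.014 [[247.4, 204.1], [247.2, 194.3], [248.3, 198.8], [248.2, 189.0], [257.4, 205.0], [257.5, 195.1], [258.2, 199.7], [258.3, 189.8]]
```

Both views suggest the grip is about 2–3 mm short of the pointer on the −y side. I'll regrasp it and move it +2.5 mm.

```bash
python3 -c "
from h import *
move(.521,.044,.1966,72.6)"
```

```text
shift [-2.133e+00 -2.024e+00  1.000e-03] turn [0.     0.     0.0004] | rows if turned first: shift [-2.135e+00 -2.022e+00  1.000e-03]
```

drive_tool(series=[[[-0.14, -0.13, 0, 0, 0, 0], [-0.26, -0.25, 0, 0, 0, 0], [-0.26, -0.25, 0, 0, 0, 0], [-0.26, -0.25, 0, 0, 0, 0], [-0.26, -0.25, 0, 0, 0, 0], [-0.26, -0.25, 0, 0, 0, 0], [-0.26, -0.25, 0, 0, 0, 0], [-0.26, -0.25, 0, 0, 0, 0], [-0.173, -0.144, 0, 0, 0, 0], [0, 0, 0.2, 0, 0, 0], [0, 0, 0.25, 0, 0, 0], [0, 0, 0.25, 0, 0, 0], [0, 0, 0.2, 0, 0, 0], [0, 0, 0.13, 0, 0, 0], [0, 0, 0.075, 0, 0, 0], [0, 0, 0, 0, 0, 0]]])

```text
clock: 13.05
tcp_pos: [0.521, 0.0441, 0.0639]
orientation: [-0.0, 0.151, 0.989, 0.0]
wrist_force: [0.1, -0.2, 0.3]
finger_gap: 0.0512
grip_force: 0.0
```

drive_tool(series=[[[0, 0, 0, 0, 0, 0], [0, 0, 0, 0, 0, 0], [0, 0, 0, 0, 0, 0], [0, 0, 0, 0, 0, 0], [0, 0, 0, 0, 0, 0]]], jaw=-0.8)

```text
clock: 13.68
tcp_pos: [0.5218, 0.044, 0.065]
orientation: [0.001, 0.151, 0.989, 0.0]
wrist_force: [-0.9, 0.8, 5.6]
finger_gap: 0.0199
grip_force: 27.8
```

```bash
python3 -c "
from h import *
move(.5217,.0464,.0656,72.6)"
```

```text
shift [ 0.007  0.019 -0.005] turn [0.0002 0.0006 0.0003] | rows if turned first: shift [ 0.007  0.019 -0.005]
```

drive_tool(series=[[[0, 0.021, 0, 0, 0, 0], [0, 0, 0, 0, 0, 0], [0, 0, 0, 0, 0, 0], [0, 0, 0, 0, 0, 0]]])

```text
clock: 14.18
tcp_pos: [0.5226, 0.0462, 0.065]
orientation: [0.001, 0.151, 0.989, 0.0]
wrist_force: [-0.5, 0.6, 4.8]
finger_gap: 0.0197
grip_force: 27.9
```

drive_tool(series=[[[0, 0, 0, 0, 0, 0], [0, 0, 0, 0, 0, 0], [0, 0, 0, 0, 0, 0], [0, 0, -0.2, 0, 0, 0], [0, 0, -0.3, 0, 0, 0], [0, 0, -0.4, 0, 0, 0], [0.1, -0.35, -0.2, 0, 0, 0], [0, -0.4, 0, 0, 0, 0], [0, -0.4, 0, 0, 0, 0], [0, -0.4, 0, 0, 0, 0], [0, -0.4, 0, 0, 0, 0], [0, -0.2, 0, 0, 0, 0.055], [0, 0, 0, 0, 0, 0.055], [0, 0, 0, 0, 0, 0.055], [0, 0, 0, 0, 0, 0.055], [0, 0, 0, 0, 0, 0.055], [0, 0, 0, 0, 0, 0.055], [0, 0, 0, 0, 0, 0.014], [0, 0, 0, 0, 0, 0]]], jaw=0.4)

```text
clock: 16.55
tcp_pos: [0.4334, -0.1962, 0.1959]
orientation: [-0.0, 0.638, 0.77, 0.0]
wrist_force: [0.1, 0.5, -0.1]
finger_gap: 0.0597
grip_force: 0.0
```

Run:
```python
from h import *
im=np.mean([viewer.read_camera("top").astype(float) for _ in range(3)],0);I=im.max(2)
for r in(176,178,180,182): print("top row",r,I[r,254:270].round())
cv2.imwrite("pics/crop4.png",np.clip(cv2.resize(im[168:200,240:290],(800,512),interpolation=cv2.INTER_CUBIC)[...,::-1]*1.8,0,255).astype(np.uint8))
print(env.get_state()['tcp_pos'],env.get_state()['finger_gap']);move(.4305,-.249,.2,10.7)
```

```text
top row 176 [ 68.  78. 105. 118. 114.  88.  27.  30.  34.  41.  37.  57. 109. 111.
 117. 112.]
top row 178 [ 62.  29.  17.  22.  21.  23.  34.  39.  39.  40.  34.  53. 102. 116.
 114. 114.]
top row 180 [114. 116. 111.  74.  49.  29.  39.  44.  43.  39.  19.  31.  58.  68.
  78.  94.]
top row 182 [120. 117. 109.  77.  71.  30.  12.  10.  16.  20.  60. 103.  77.  63.
  32.  20.]
[ 0.43345087 -0.19623934  0.19601418] 0.059665603572737626
shift [-0.427 -0.106 -0.033] turn [-0.     -0.0001  0.0005] | rows if turned first: shift [-0.427 -0.106 -0.033]
```

View pics/crop4.png

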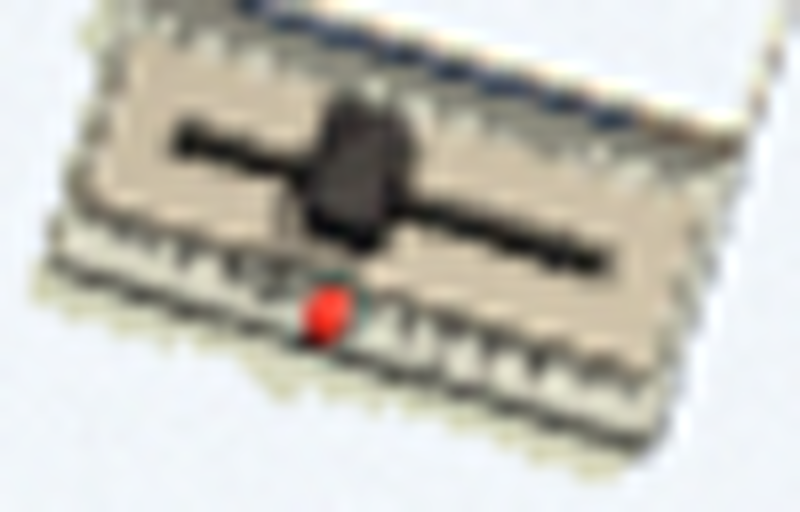

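By the edge measurements, the top view puts the pointer at y ≈ 9.6 mm and the grip at y ≈ 9.7 mm. The side view agrees within noise, so the speed is set. Next is the bottle.

drive_tool(series=[[[-0.2, -0.05, 0, 0, 0, 0], [-0.227, -0.056, 0, 0, 0, 0], [0, 0, 0.1, 0, 0, 0], [0, 0, 0.2, 0, 0, 0], [0, 0, 0.2, 0, 0, 0], [0, 0, 0.2, 0, 0, 0], [0, 0, 0.15, 0, 0, 0], [0, 0, 0.12, 0, 0, 0], [0, 0, 0.1, 0, 0, 0], [0, 0, 0, 0, 0, 0]]])

```text
clock: 17.95
tcp_pos: [0.43, -0.2484, 0.0668]
orientation: [-0.001, 0.638, 0.77, 0.0]
wrist_force: [0.3, -0.8, -0.8]
finger_gap: 0.0593
grip_force: 0.0
```

Run:
```python
from h import *
A=viewer.read_camera("side")[275:380,190:320];B=viewer.read_camera("top")[165:225,320:400]
C=np.zeros((388,800,3),np.uint8);C[:,:480]=cv2.resize(A,(480,388),interpolation=cv2.INTER_CUBIC);C[:240,480:]=cv2.resize(B,(320,240))
cv2.imwrite("pics/crop5.png",np.clip(C[...,::-1]*1.8,0,255).astype(np.uint8))
move(.4305,-.249,.067,10.7)
```

```text
shift [ 0.001 -0.002  0.008] turn [0.0001 0.0001 0.0003] | rows if turned first: shift [ 0.001 -0.002  0.008]
```

View pics/crop5.png

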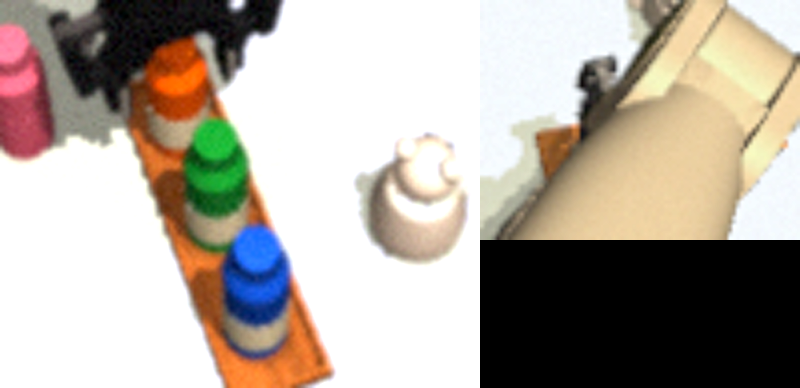

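The side view shows the orange bottle standing between the open fingers. The green and blue bottles, the pink one and the figurine are clear. Closing the jaws.

drive_tool(series=[[[0, 0, 0, 0, 0, 0], [0, 0, 0, 0, 0, 0], [0, 0, 0, 0, 0, 0], [0, 0, 0, 0, 0, 0], [0, 0, 0, 0, 0, 0]]], jaw=-0.5, grip_force=60)

```text
clock: 18.68
tcp_pos: [0.4313, -0.2495, 0.0686]
orientation: [0.001, 0.638, 0.77, 0.0]
wrist_force: [-0.0, 0.6, 4.1]
finger_gap: 0.0368
grip_force: 60.1
```

drive_tool(series=[[[0, 0, -0.05, 0, 0, 0], [0, 0, -0.15, 0, 0, 0], [0, 0, -0.25, 0, 0, 0], [0, 0, -0.3, 0, 0, 0], [0, 0, -0.3, 0, 0, 0], [0, 0, -0.2, 0, 0, 0], [0, 0, 0, 0, 0, 0]]])

```text
clock: 19.55
tcp_pos: [0.4314, -0.2497, 0.2194]
orientation: [0.002, 0.638, 0.77, 0.0]
wrist_force: [0.1, -0.3, -1.8]
finger_gap: 0.0363
grip_force: 60.1
```

```bash
python3 -c "
from h import *
print(env.get_state());move(.599,.008,.22,10.7)"
```

```text
{'clock': 19.55, 'joint_pos': array([-6.85977241e-01,  1.71030586e-01, -1.95989589e-01,  1.20014949e+00,
        3.02915769e-05,  6.97243767e-01]), 'qvel': array([-4.53635068e-05,  2.53882487e-02, -5.87106746e-02, -3.51499633e-02,
        1.20507736e-03, -2.79982356e-04]), 'tau': array([ 7.18551641e-02, -4.10640657e+01,  3.06421494e+01,  4.82252464e-01,
       -1.50544997e-04, -2.75068868e-05]), 'tcp_pos': array([ 0.43137774, -0.24972671,  0.21939173]), 'orientation': array([1.81321498e-03, 6.37777381e-01, 7.70218621e-01, 2.53604292e-05]), 'wrist_force': array([ 0.09250781, -0.31683595, -1.76500777]), 'ft_torque': array([ 0.00153021,  0.02850272, -0.02855911]), 'grip_force': 60.05456238985062, 'finger_gap': 0.036331633456693074}
shift [ 1.85   1.773 -0.006] turn [0.0007 0.0009 0.0003] | rows if turned first: shift [ 1.851  1.771 -0.005]
```

drive_tool(series=[[[0.1, 0.1, 0, 0, 0, 0], [0.2, 0.19, 0, 0, 0, 0], [0.25, 0.24, 0, 0, 0, 0], [0.25, 0.24, 0, 0, 0, 0], [0.25, 0.24, 0, 0, 0, 0], [0.25, 0.24, 0, 0, 0, 0], [0.25, 0.24, 0, 0, 0, 0], [0.2, 0.19, 0, 0, 0, 0], [0.107, 0.1, 0, 0.001, 0.001, 0], [0, 0, 0, 0, 0, 0], [0, 0, 0.2, 0, 0, 0], [0, 0, 0.2, 0, 0, 0], [0, 0, 0.08, 0, 0, 0], [0, 0, 0, 0, 0, 0], [0, 0, 0, 0, 0, 0]]])

```text
clock: 21.42
tcp_pos: [0.5991, 0.0095, 0.1611]
orientation: [-0.002, 0.638, 0.77, 0.0]
wrist_force: [0.1, -0.3, -0.4]
finger_gap: 0.0364
grip_force: 60.1
```

Run:
```python
from h import *
A=viewer.read_camera("side")[140:240,210:330];B=viewer.read_camera("top")[125:205,230:310]
C=np.zeros((400,800,3),np.uint8);C[:,:480]=cv2.resize(A,(480,400),interpolation=cv2.INTER_CUBIC);C[:320,480:]=cv2.resize(B,(320,320))
cv2.imwrite("pics/crop6.png",np.clip(C[...,::-1]*1.8,0,255).astype(np.uint8))
move(.600,.008,.15,10.7)
s=env.get_state();print(s['wrist_force'],s['ft_torque'])
```

```text
shift [-0.015  0.003  0.094] turn [-0.0004 -0.0008  0.0002] | rows if turned first: shift [-0.015  0.003  0.094]
[ 0.60814033  0.54755875 -0.84488583] [-0.04810766  0.03734384  0.01106152]
```

View pics/crop6.png

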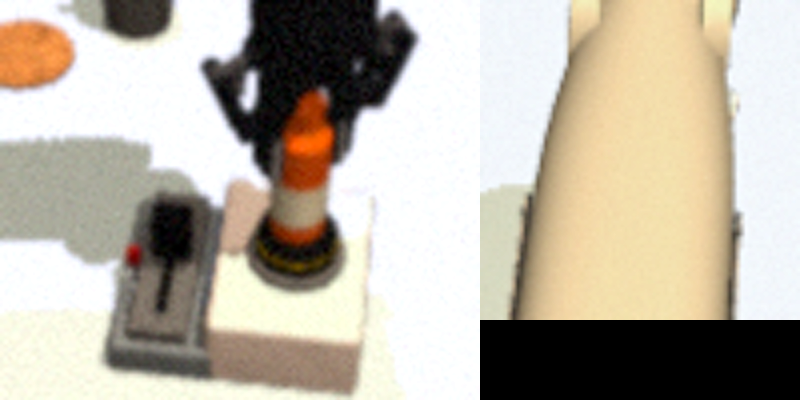

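The bottle is upright and centred just above the pad, with its base at crop (296,235) against the pad at (297,250). Pressing in steps.

drive_tool(series=[[[-0.013, 0, 0.04, 0, 0, 0], [0, 0, 0.04, 0, 0, 0], [0, 0, 0.03, 0, 0, 0], [0, 0, 0.03, 0, 0, 0], [0, 0, 0, 0, 0, 0], [0, 0, 0, 0, 0, 0]]])

```text
clock: 22.28
tcp_pos: [0.5993, 0.0083, 0.1448]
orientation: [-0.001, 0.638, 0.77, 0.0]
wrist_force: [-1.4, -0.5, 8.3]
finger_gap: 0.0364
grip_force: 61.1
```

drive_tool(series=[[[0, 0, 0.015, 0, 0, 0], [0, 0, 0.015, 0, 0, 0], [0, 0, 0.01, 0, 0, 0], [0, 0, 0, 0, 0, 0]]])

```text
clock: 22.78
tcp_pos: [0.5995, 0.0081, 0.1425]
orientation: [-0.0, 0.638, 0.77, 0.001]
wrist_force: [-6.6, -0.2, 22.1]
finger_gap: 0.0364
grip_force: 62.3
```

drive_tool(series=[[[0, 0, 0.012, 0, 0, 0], [0, 0, 0, 0, 0, 0]]])

```text
clock: 23.02
tcp_pos: [0.5996, 0.008, 0.1424]
orientation: [0.0, 0.638, 0.77, 0.001]
wrist_force: [-8.3, 0.7, 29.1]
finger_gap: 0.0362
grip_force: 63.1
```

The pad is on its hard stop: force rises with no further travel. Holding.

drive_tool(series=[[[0, 0, -0.003, 0, 0, 0], [0, 0, 0, 0, 0, 0], [0, 0, 0, 0, 0, 0], [0, 0, 0, 0, 0, 0], [0, 0, 0, 0, 0, 0], [0, 0, 0, 0, 0, 0], [0, 0, 0, 0, 0, 0], [0, 0, 0, 0, 0, 0], [0, 0, 0, 0, 0, 0], [0, 0, 0, 0, 0, 0], [0, 0, 0, 0, 0, 0], [0, 0, 0, 0, 0, 0], [0, 0, 0, 0, 0, 0]]])

```text
clock: 24.65
tcp_pos: [0.5996, 0.0081, 0.1424]
orientation: [0.0, 0.638, 0.77, 0.001]
wrist_force: [-8.1, -1.0, 27.0]
finger_gap: 0.0363
grip_force: 62.8
```

drive_tool(series=[[[0, 0, -0.05, 0, 0, 0], [0, 0, -0.1, 0, 0, 0], [0, 0, -0.15, 0, 0, 0], [0, 0, -0.2, 0, 0, 0], [0, 0, -0.15, 0, 0, 0], [0, 0, -0.05, 0, 0, 0], [0, 0, 0, 0, 0, 0], [0, 0, 0, 0, 0, 0]]])

```text
clock: 25.65
tcp_pos: [0.5986, 0.0083, 0.2202]
orientation: [-0.003, 0.638, 0.77, -0.001]
wrist_force: [-0.8, -0.3, 0.0]
finger_gap: 0.0362
grip_force: 60.1
```

Run:
```python
from h import *
for c,n,p in(("top","coaster",(184,203)),("side","coaster",(213,151))):
    viewer.read_camera(c)
    m=mask(n,c,p); print(c,*fit({c:m},lambda x:[np.r_[disc(.042,0),disc(.042,.005)]+[x[0],x[1],0]],[.45,.32],[.01,.01]))
ys,xs=np.where(mask("coaster","top",(184,203)));print("centroid",xs.mean(),ys.mean(),atz("top",[[xs.mean(),ys.mean()]],.005))
for c in("side",): print("cup",fit({c:mask("brush_cup",c,(244,127))},lambda x:[np.r_[disc(.03,0),disc(.036,.095)]+[x[0],x[1],0],box(x[0]-.03,x[0]+.03,x[1]-.03,x[1]+.03,.095,.17)],[.55,.35],[.01,.01]))
move(.4475,.32,.2,10.7)
```

```text
top [0.44764159 0.31836533] 0.10070126227208975
side [0.44417266 0.32388403] 0.05721352019785653
centroid 185.34413965087282 203.78802992518703 [[0.44707175 0.31720122 0.005     ]]
cup (array([0.54525383, 0.3529282 ]), np.float64(0.33869665513264124))
shift [ 2.787 -0.755  0.188] turn [-0.0012 -0.0011  0.0003] | rows if turned first: shift [ 2.787 -0.758  0.175]
```

drive_tool(series=[[[0, 0, 0, -0.0012, -0.0011, 0], [0, 0, 0, 0, 0, -0.05], [0, 0, 0, 0, 0, -0.056], [0, 0, 0, 0, 0, -0.056], [0, 0, 0, 0, 0, -0.056], [0, 0, 0, 0, 0, -0.056], [0, 0, 0, 0, 0, -0.056], [0, 0, 0, 0, 0, -0.056], [0, 0, 0, 0, 0, -0.056], [0, 0, 0, 0, 0, -0.058], [0, 0, 0, 0, 0, 0]]])

```text
clock: 27.32
tcp_pos: [0.5992, 0.0082, 0.2215]
orientation: [0.0, -0.093, 0.996, -0.0]
wrist_force: [0.8, -0.6, -0.8]
finger_gap: 0.0366
grip_force: 60.1
```

Run:
```python
from h import *
move(.43,.11,.20,100.7)
move(.446,.32,.20,100.7)
```

```text
shift [1.229 1.094 0.177] turn [-0.0001  0.0003 -0.0003] | rows if turned first: shift [1.228 1.095 0.179]
shift [0.775 2.789 0.177] turn [-0.0001  0.0003 -0.0003] | rows if turned first: shift [0.772 2.79  0.179]
```

drive_tool(series=[[[0.11, 0.1, 0, 0, 0, 0], [0.22, 0.2, 0, 0, 0, 0], [0.22, 0.2, 0, 0, 0, 0], [0.22, 0.2, 0, 0, 0, 0], [0.22, 0.2, 0, 0, 0, 0], [0.239, 0.194, 0, 0, 0, 0], [-0.06, 0.22, 0.02, 0, 0, 0], [-0.06, 0.25, 0.03, 0, 0, 0], [-0.06, 0.25, 0.03, 0, 0, 0], [-0.06, 0.25, 0.03, 0, 0, 0], [-0.06, 0.25, 0.03, 0, 0, 0], [-0.06, 0.23, 0.03, 0, 0, 0], [-0.06, 0.16, 0.01, 0, 0, 0], [-0.034, 0.085, 0, 0, 0, 0], [0, 0, 0, 0, 0, 0], [0, 0, 0, 0, 0, 0]]])

```text
clock: 29.32
tcp_pos: [0.4454, 0.319, 0.1997]
orientation: [0.0, -0.093, 0.996, -0.0]
wrist_force: [0.7, 0.6, -0.9]
finger_gap: 0.0362
grip_force: 60.2
```

Run:
```python
from h import *
move(.446,.32,.0746,100.7)
A=viewer.read_camera("side");m=max(models.silhouettes("orange_paint","side"),key=lambda r:r["score"]);ys,xs=np.where(m["region"]);print(m["score"],xs.min(),xs.max(),ys.min(),ys.max(),m["location"])
for b in(.004,): print(proj("side",np.vstack(BOT)+[*env.get_state()["tcp_pos"][:2],env.get_state()["tcp_pos"][2]-.0646]).round().min(0),proj("side",np.vstack(BOT)+[*env.get_state()["tcp_pos"][:2],env.get_state()["tcp_pos"][2]-.0646]).round().max(0))
cv2.imwrite("pics/crop7.png",np.clip(cv2.resize(A[70:180,170:290],(655,600),interpolation=cv2.INTER_CUBIC)[...,::-1]*1.8,0,255).astype(np.uint8))
```

```text
shift [-0.006  0.008  1.043] turn [-0.0002  0.0001 -0.0001] | rows if turned first: shift [-0.007  0.007  1.043]
0.82 183 204 282 317 [196.9, 298.0]
[204.  87.] [219. 125.]
```

View pics/crop7.png

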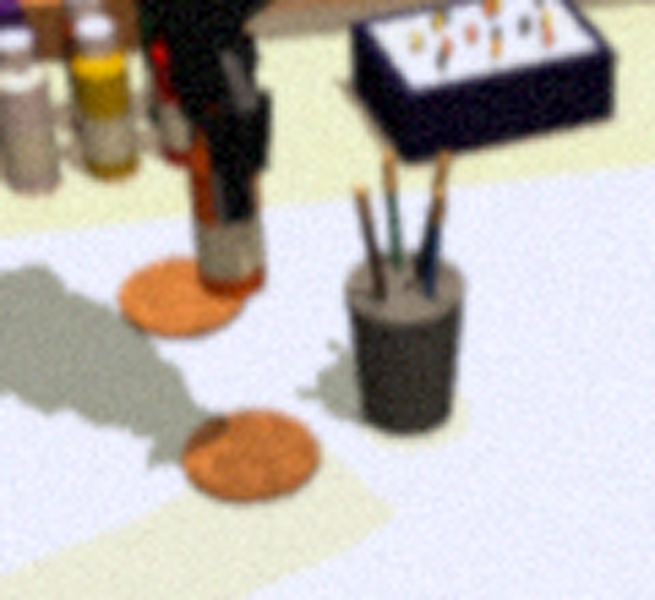

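The bottle hangs upright at px (212,122), over the near coaster at (215,154). The brush cup is clear to the right. Lowering it.

drive_tool(series=[[[-0.006, 0.008, 0.08, 0, 0, 0], [0, 0, 0.18, 0, 0, 0], [0, 0, 0.2, 0, 0, 0], [0, 0, 0.2, 0, 0, 0], [0, 0, 0.15, 0, 0, 0], [0, 0, 0.1, 0, 0, 0], [0, 0, 0.07, 0, 0, 0], [0, 0, 0.04, 0, 0, 0], [0, 0, 0, 0, 0, 0], [0, 0, 0, 0, 0, 0]]])

```text
clock: 30.68
tcp_pos: [0.4464, 0.321, 0.0778]
orientation: [0.001, -0.094, 0.996, 0.0]
wrist_force: [1.1, -0.1, -0.6]
finger_gap: 0.0361
grip_force: 60.2
```

drive_tool(series=[[[0, 0, 0.012, 0, 0, 0], [0, 0, 0.012, 0, 0, 0], [0, 0, 0.012, 0, 0, 0], [0, 0, 0.01, 0, 0, 0], [0, 0, 0, 0, 0, 0]]])

```text
clock: 31.3
tcp_pos: [0.4459, 0.3207, 0.0716]
orientation: [0.0, -0.094, 0.996, -0.0]
wrist_force: [0.1, 0.2, -1.0]
finger_gap: 0.0366
grip_force: 60.2
```

drive_tool(series=[[[0, 0, 0.006, 0, 0, 0], [0, 0, 0.006, 0, 0, 0], [0, 0, 0.004, 0, 0, 0], [0, 0, 0, 0, 0, 0]]])

```text
clock: 31.8
tcp_pos: [0.446, 0.3207, 0.0698]
orientation: [0.0, -0.094, 0.996, -0.0]
wrist_force: [-0.6, 0.1, -0.5]
finger_gap: 0.0368
grip_force: 60.2
```

drive_tool(series=[[[0, 0, 0.004, 0, 0, 0], [0, 0, 0.004, 0, 0, 0], [0, 0, 0, 0, 0, 0]]])

```text
clock: 32.17
tcp_pos: [0.4462, 0.3208, 0.0697]
orientation: [0.001, -0.094, 0.996, -0.0]
wrist_force: [-2.0, -0.5, 4.9]
finger_gap: 0.0363
grip_force: 60.9
```

drive_tool(series=[[[0, 0, -0.004, 0, 0, 0], [0, 0, 0, 0, 0, 0]]], grip_force=20)

```text
clock: 32.42
tcp_pos: [0.4462, 0.3208, 0.0697]
orientation: [0.001, -0.094, 0.996, -0.0]
wrist_force: [-1.3, -0.7, 5.0]
finger_gap: 0.0361
grip_force: 60.5
```

drive_tool(series=[[[0, 0, 0, 0, 0, 0], [0, 0, 0, 0, 0, 0], [0, 0, 0, 0, 0, 0], [0, 0, 0, 0, 0, 0], [0, 0, -0.1, 0, 0, 0], [0, 0, -0.2, 0, 0, 0], [0, 0, -0.3, 0, 0, 0], [0, 0, -0.35, 0, 0, 0], [0, 0, -0.2, 0, 0, 0], [0.25, 0, 0, 0, 0, 0], [0.2, -0.3, 0, 0, 0, 0], [0, -0.4, 0, 0, 0, 0], [0, -0.4, 0, 0, 0, 0], [0, -0.2, 0, 0, 0, 0], [0, 0, 0, 0, 0, 0]]], jaw=0.4)

```text
clock: 34.3
tcp_pos: [0.4224, 0.1562, 0.2083]
orientation: [0.001, -0.092, 0.996, -0.0]
wrist_force: [0.1, 0.1, 0.6]
finger_gap: 0.06
grip_force: 0.0
```

Run:
```python
from h import *
A=viewer.read_camera("side");B=viewer.read_camera("top")
C=np.zeros((600,800,3),np.uint8);C[:,:480]=cv2.resize(A[90:240,190:310],(480,600),interpolation=cv2.INTER_CUBIC);C[:320,480:]=cv2.resize(B[160:240,140:220],(320,320),interpolation=cv2.INTER_CUBIC)
C[330:530,480:]=cv2.resize(A[270:370,180:340],(320,200))
cv2.imwrite("pics/final.png",np.clip(C[...,::-1]*1.8,0,255).astype(np.uint8))
print(env.get_state()["clock"])
```

```text
34.4
```

View pics/final.png

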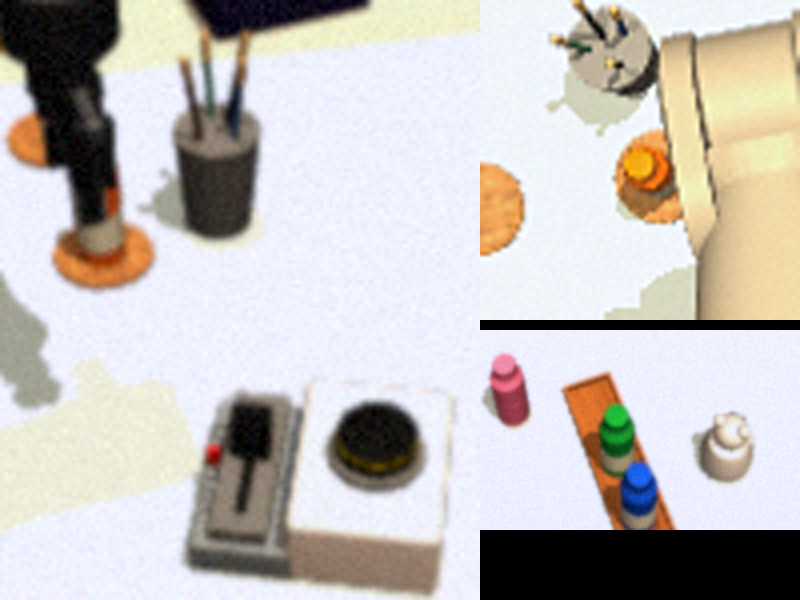

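The orange bottle stands upright and wholly on the near coaster: base at (102,250) in the side crop, cap at (640,165) in the top crop. The grip is still by the pointer, the pad has sprung back, and the other things stand where they were. Handing in.

```bash
python3 -c "
from workcell import order
print(order.hand_in())"
```

```text
the job is handed in; nothing more can be done
None
```

I handed the job in at about 34 s: the speed grip is level with the red pointer to about 1 mm by camera, the orange bottle held the pad on its stop for about 1.6 s, and it now stands upright on the near coaster with nothing else disturbed.

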